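# Set a grommet in a resin tag and hold the press through its dwell

### The job

Set the brass grommet of the loose resin tag in the hand press: lay the tag flat along the work rest with its grommet over the pin of the die and let go of it, then bring the sprung lever down by its ball knob until the lever is level, not clearly past level, so that the foot clamps the grommet. Keep it there: the program finishes while the robot is still holding the lever down, because the spring would lift it again; leave the jar, the vial and the cup where they stand.

Things in the scene. Friction and masses are not known exactly. Their poses are not given: they have to be found in the camera images.
- tag: Loose white cast-resin tag, a flat straight bar 160 x 32 x 7 mm with rounded corners, about 45 g, with a brass-rimmed grommet hole near one end only. Origin: centre of its underside; x runs along its length toward the grommet end, y across its width, z up.
- grommet (a point): Centre of the grommet hole at the underside of the tag, 64 mm along the tag's +x from its centre, 16 mm from the end; the hole is 12 mm in diameter and goes through.
- press: Grey hand press, fixed; place and heading vary. Origin on the table under the ram axis. At heading 0 its front looks to -x, column behind at +x, work rest toward -y, lever on the +y side. Head: x -31 to +115, y -25 to +25 (cover to y -37 round x 35), z 125 to 215 mm; ram rises to 260. Foot plate: x -60 to +125, y -60 to +60, 20 mm high; low bar under the rest to y -130.
- die_pin (a point): Centre of the die's top face, 60 mm above the table, on the ram axis; axes parallel to the press's. The die is 36 mm across; a pin 6 mm in diameter, 5 mm high, with a conical tip stands up from the face. With the lever up the foot is 26 mm above the face, 21 mm over the pin.
- rest_end (a point): Middle of the outer end of the work rest, level with the die: a steel bar 20 mm wide (narrower than the tag) running from the die to this point, 136 mm from the pin toward the press's -y. A tag laid right has its grommet over the pin and its plain end over the rest, so its x axis points to the press's +y.
- press_lever (a joint): Lever, rad: 0 = up at rest (57 degrees above level), 1.0 = level, pointing out of the press's front, 1.4 = end of travel; a spring lifts it to 0 when let go. Ram goes down 25 mm per rad: the foot meets a seated tag at 0.76, then the foot's spring yields (2 N/mm, preloaded 4 N): about 16 N on the tag at level, for some 6 N of push at the knob.
- knob (a point): Centre of the black ball knob, 32 mm in diameter, on the end of the lever, 175 mm from the pivot. With the lever up it is about 315 mm above the table; at level about 168 mm.
- lever_pivot (a point): Pivot of the lever, 168 mm above the table; the lever swings about the press's y axis through this point, in the upright plane 56 mm to the press's +y from the ram axis. Level, the knob is 175 mm from here toward the press's -x.
- press_foot: Press foot: steel disc 24 mm in diameter, 10 mm high, sprung under the ram; it comes down on the grommet. Origin: centre of its underside.
- jar: Bystander: small brown jar with black lid, 33 mm wide, 40 mm high, on the table in front of the press. Origin: centre of its underside.
- vial: Bystander: vial with white lid, 33 mm wide, 70 mm high, on the table right of the press. Origin: centre of its underside.
- cup: Bystander: small clear plastic cup, 63 mm wide, 42 mm high, on the table in front of the press, to the left. Origin: centre of its underside.

How it is judged (in metres and radians):
On the way, in this order (a step that is already met when the one before it is completed fails the run):
1. the tag lies flat on die and rest, grommet over the pin, let go, with the lever still up (horizontal distance between grommet and die_pin below 0.005 m and z of grommet in the frame of die_pin below 0.002 m and angle between tag's own z axis and vertical below 0.05 rad and angle between the x axis of tag and the y axis of press, either way round below 0.14 rad and y of tag in the frame of die_pin below -0.05 m and contact force between each of the arm, the fingers and tag below 0.1 N and value of joint press_lever below 0.3 rad), for 0.2 s.
2. the lever is level and the foot clamps the tag (value of joint press_lever between 0.85 and 1.15 rad and contact force between press_foot and tag above 6 N), for 0.5 s.
At the end, for the whole second after the job is handed in: The robot still holds the lever level (0.85 to 1.15 rad) and the foot clamps the tag with 6 to 35 N; the tag, untouched by the robot, lies flat (3 degrees) on die and rest, along the rest (8 degrees), its grommet seated over the pin (5 mm off centre, 2 mm high at most) (all of step 2 and contact force between press_foot and tag below 35 N and horizontal distance between grommet and die_pin below 0.005 m and z of grommet in the frame of die_pin below 0.002 m and angle between tag's own z axis and vertical below 0.05 rad and angle between the x axis of tag and the y axis of press, either way round below 0.14 rad and y of tag in the frame of die_pin below -0.05 m and contact force between each of the fingers, the arm and tag below 0.1 N); the arm keeps its last pose, push and grip.
It fails at once if the lever is pulled well past level, which crushes the grommet (value of joint press_lever above 1.25 rad).
It fails at once if the jar is moved or knocked over (distance of jar from where it was at the start of the episode above 0.03 m or angle between jar's own z axis and vertical above 0.5 rad).
It fails at once if the vial is moved or knocked over (distance of vial from where it was at the start of the episode above 0.03 m or angle between vial's own z axis and vertical above 0.5 rad).
It fails at once if the cup is moved or knocked over (distance of cup from where it was at the start of the episode above 0.03 m or angle between cup's own z axis and vertical above 0.5 rad).
It also fails if it takes over 61 s, if anything falls off the work surface, if the arm or the gripper's body presses on something with over 40 N, if the wrist force passes 120 N, or if a joint passes its speed limit or range.

### The arm

A 6-joint arm with a two-finger parallel gripper is mounted at the origin on the work surface; the furniture and walls round the work are solid. World frame = base frame: x ahead of the robot, y to its left, z up, the work surface at z = 0. Lengths are in mm, angles in rad, forces in N, time in s.
With the tool pointing down it reaches from about 250 to 850 mm from the base axis. Payload 12.5 kg.
Tool frame: the origin (TCP) lies between the finger pads; the fingertips stand 11 mm ahead of it and the grasp point (between the pads) lies 8 mm behind it; z points along the fingers, y is the line along which they close (so a half turn about z gives the same grasp; the last joint's range is limited). The gripper opens to 93 mm and grips with 3 to 60 N. Pads are 15 mm wide; open, the fingers measure 128 mm over their backs; the gripper's body (75 mm by 188 mm) begins 65 mm behind the grasp point.
Start: joints at [1.169, 0.351, 1.652, -0, 1.139, -0.085], TCP at [171.308, 522.626, 229.633] pointing down, gripper open.
Joint ranges: [-2.75, 2.75], [-0.79, 2.1], [0.01, 2.65], [-1.57, 4.71], [0.07, 3.14], [-2.87, 2.87]. Speed limits (rad/s): [2.22, 2.22, 2.79, 3.14, 3.14, 3.14].

### API

Orientations are given as a rotation vector (axis times angle).
In Python, from rig import bot gives the robot as it stands.
- The arm moves only by the shell command python3 -m handwheel 'ROWS' [FORCE]. ROWS is JSON, a list of rows, each an object of numbers: "x", "y", "z": the shift along the world's x, y, z in m; "rx", "ry", "rz": the turn, a rotation vector about the world's x, y, z in rad; "claw": the opening, from 0 (shut) to 1 (fully open). In form: [{"x": .., "y": .., "z": .., "rx": .., "ry": .., "rz": .., "claw": ..}, ...]. A call has exactly 5 rows; each row is the pose to reach, as a shift and turn from the pose commanded when the call began; what a row does not reach only later rows make up. A row lasts 1/12 s, in which the tool goes at most 41.7 mm and 7.16 degrees, less where a joint would pass 70% of its speed; a pose out of reach is approached as far as the arm can. A call with a gripper value outside its range is refused whole. The fingers move at their own pace and stop on an object; FORCE is the grip in N (left out, the last holds). Time passes only in rows, so rows that repeat a pose let the fingers close, or fill a call up. It gives the time, the measured TCP pose, the force, the opening and the grip force at its end, in the units of the state.
- bot.read_state(): the state, without advancing time (a new reading comes with each control period).
- bot.grab_frame(name): name is "side" or "top" or "wrist"; returns a dict with "pixels" (400x640x3 uint8, red, green, blue), "intrinsics" (3x3 intrinsics, pixels), "dist_coeffs" ([k1, k2, p1, p2, k3] as OpenCV has them; the pictures are not rectified), "R" (3x3) and "t" (3): a world point X has camera coordinates R X + t; the wrist camera has in their place "mount" (4x4, takes a point from camera to tool coordinates, whose origin is the TCP and whose axes are the flange's). Camera axes: x right, y down, z forward; pixel columns grow to the right and rows downward; lengths in mm; the calibration is good to about 2 mm. A picture is of the moment at which its call begins: read the wrist's pose just before it. There is no depth.
- bot.finish_job(): hands the job in; it is judged then, once.
The state is a dict: "time_s": time; "qpos": joint angles; "joint_vel": joint speeds; "tau": joint torques, N m; "tcp_pos": TCP position; "ee_rot": TCP orientation; "force": force on the tool from outside, world axes, zero at the start; "torque": the same for the moment, N m; "gripper_width": opening from 0.0 (shut) to 1.0 (fully open); "grasp_force": force on a finger pad.
Only numpy, scipy, OpenCV 4.12 (cv2) and the standard library are available. Lean on these libraries where they do the work, as an engineer would, in place of code of your own. Each camera call takes 0.05 s, during which the arm holds its last target. There are 200 camera calls.

## Working session

There is one attempt and no reset: what is moved stays moved. The work goes in short steps, Python scripts to look and compute and a shell command to move; the robot and the scene stay as the last step left them, time stands still between calls to the robot, and variables do not carry over. Pictures are saved under pics/ and viewed, at most 10 in all, crops included, and the job is handed in when it is done.

```bash
mkdir -p pics; ls
python3 - <<'E'
from rig import bot
import cv2,numpy as np,pickle
s=bot.read_state();print(s)
d={}
for n in("side","top","wrist"):
    f=bot.grab_frame(n);d[n]=f;cv2.imwrite(f"pics/{n}0.png",f["pixels"][:,:,::-1])
    print(n,{k:np.round(np.array(v),4).tolist() for k,v in f.items() if k!="pixels"})
pickle.dump((s,d),open("f0.pkl","wb"))
E
```

```text
pics
{'time_s': 0.0, 'qpos': array([ 1.16939948e+00,  3.51266171e-01,  1.65243638e+00, -2.16870932e-05,
        1.13911012e+00, -8.45826881e-02]), 'joint_vel': array([-1.36833604e-04,  1.47359120e-03, -8.55999629e-04, -3.39631268e-04,
        2.07851392e-03, -8.33004203e-06]), 'tau': array([ 2.34198822e-03, -4.97331369e+01, -2.85258526e+01,  7.00363889e-02,
        2.57522485e-02, -1.49636439e-04]), 'tcp_pos': array([171.184787  , 522.32079581, 229.0803598 ]), 'ee_rot': array([-4.95514417e-01, -3.10199003e+00,  1.86738862e-03]), 'force': array([-0.37565931, -0.13036915,  0.63124384]), 'torque': array([ 0.02062122, -0.0005883 ,  0.01522401]), 'grasp_force': 0.0, 'gripper_width': 0.999343048757138}
side {'intrinsics': [[397.9487, 0.0, 320.7273], [0.0, 397.9487, 200.4003], [0.0, 0.0, 1.0]], 'dist_coeffs': [-0.0272, 0.0, 0.0, 0.0, 0.0], 'R': [[-0.9493, -0.3135, 0.0221], [-0.2151, 0.597, -0.7729], [0.2291, -0.7385, -0.6342]], 't': [458.2106, 317.694, 793.4776]}
top {'intrinsics': [[376.686, 0.0, 319.4143], [0.0, 376.686, 200.0172], [0.0, 0.0, 1.0]], 'dist_coeffs': [-0.0665, 0.0, 0.0, 0.0, 0.0], 'R': [[-0.0277, -0.9995, -0.0131], [-0.9862, 0.0295, -0.1626], [0.163, 0.0084, -0.9866]], 't': [-73.1255, 544.379, 963.713]}
wrist {'intrinsics': [[336.23, 0.0, 316.4654], [0.0, 336.23, 196.653], [0.0, 0.0, 1.0]], 'dist_coeffs': [-0.0691, 0.0, 0.0, 0.0, 0.0], 'mount': [[0.001, -0.9674, -0.2531, 69.7585], [1.0, 0.0013, -0.001, -0.3823], [0.0014, -0.2531, 0.9674, -155.9945], [0.0, 0.0, 0.0, 1.0]]}
```

View pics/top0.png

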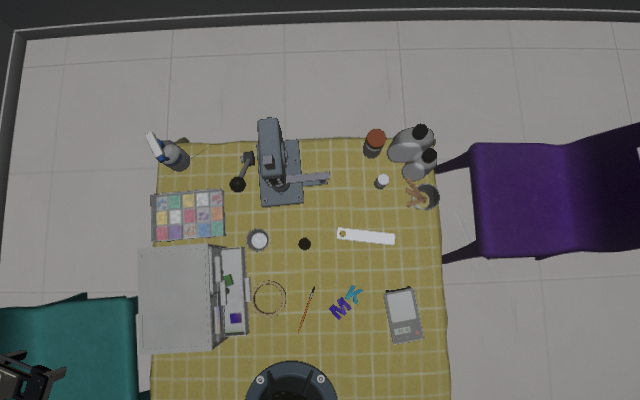

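View pics/side0.png

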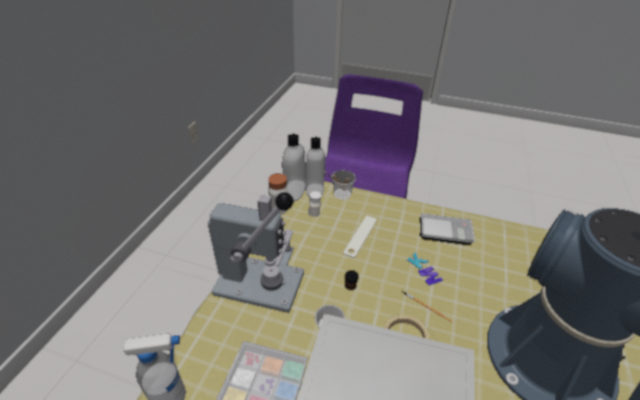

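The top view shows the tag at (340–395, 237) with its grommet end on the left. The press is at (280, 175) with its rest running right to (330, 178), and the knob is at (237, 184). The jar is at (304, 243), the cup at (258, 240) and the vial at (382, 181). The side view shows the same layout, with the knob at (284, 201). Next I measure them and look closer.

```bash
cat > h.py <<'E'
import numpy as np,cv2
from scipy.spatial.transform import Rotation as Ro
def cam(f,s=None):
    if "R" in f: return np.array(f["R"]),np.array(f["t"])
    M=np.array(f["mount"]);T=np.eye(4);T[:3,:3]=Ro.from_rotvec(s["ee_rot"]).as_matrix();T[:3,3]=s["tcp_pos"]
    C=np.linalg.inv(T@M);return C[:3,:3],C[:3,3]
def ray(f,uv,s=None):
    R,t=cam(f,s);p=cv2.undistortPoints(np.array(uv,float).reshape(-1,1,2),np.array(f["intrinsics"]),np.array(f["dist_coeffs"])).reshape(-1,2)
    d=np.c_[p,np.ones(len(p))]@R;return -R.T@t,d/np.linalg.norm(d,axis=1)[:,None]
def plane(f,uv,z,s=None):
    o,d=ray(f,uv,s);return o+d*((z-o[2])/d[:,2])[:,None]
def meet(f1,a,f2,b,s1=None,s2=None):
    o1,d1=ray(f1,[a],s1);o2,d2=ray(f2,[b],s2);A=[];r=[]
    A=0;r=0
    for o,d in((o1,d1[0]),(o2,d2[0])):
        P=np.eye(3)-np.outer(d,d);A=A+P;r=r+P@o
    x=np.linalg.solve(A,r);return x,[np.linalg.norm(np.cross(x-o,d)) for o,d in((o1,d1[0]),(o2,d2[0]))]
def proj(f,X,s=None):
    R,t=cam(f,s);return cv2.projectPoints(np.array(X,float).reshape(-1,3),cv2.Rodrigues(R)[0],t,np.array(f["intrinsics"]),np.array(f["dist_coeffs"]))[0].reshape(-1,2)
E
python3 - <<'E'
import pickle
from h import *
s,d=pickle.load(open("f0.pkl","rb"));T=d["top"];S=d["side"]
# tag
im=T["pixels"].astype(int);m=((im.min(2)>170)).astype(np.uint8);m[:220]=0;m[255:]=0;m[:,:330]=0;m[:,400:]=0
c=max(cv2.findContours(m,0,1)[0],key=cv2.contourArea);r=cv2.minAreaRect(c);b=cv2.boxPoints(r)
print("tag",r);P=plane(T,b,7);print(P.round(),P.mean(0).round(1))
print("knob",meet(T,(237,184.5),S,(284.5,201)))
print("jar",plane(T,[(304,243)],40),"cup",plane(T,[(258,240)],42),"vial",plane(T,[(382,181)],70))
print("rest end top corners",plane(T,[(329,172),(329,184)],60))
a=cv2.resize(T["pixels"][110:260,220:420],None,fx=4,fy=4,interpolation=2)
cv2.imwrite("pics/c1.png",a[:,:,::-1])
E
```

```text
tag ((365.3597412109375, 235.76220703125), (57.424400329589844, 10.270132064819336), 6.340191841125488)
[[ 443. -132.    7.]
 [ 470. -136.    7.]
 [ 448. -291.    7.]
 [ 421. -286.    7.]] [ 445.5 -211.2    7. ]
knob (array([531.71137654,  69.96272339, 316.24175791]), [np.float64(1.1789656523754029), np.float64(1.1789656523753838)])
jar [[428.94423281 -44.84332859  40.        ]] cup [[440.02009062  76.74870891  42.        ]] vial [[ 583.47601061 -254.73769717   70.        ]]
rest end top corners [[ 614.3179545  -116.52897235   60.        ]
 [ 581.67727933 -115.48305296   60.        ]]
```

View pics/c1.png

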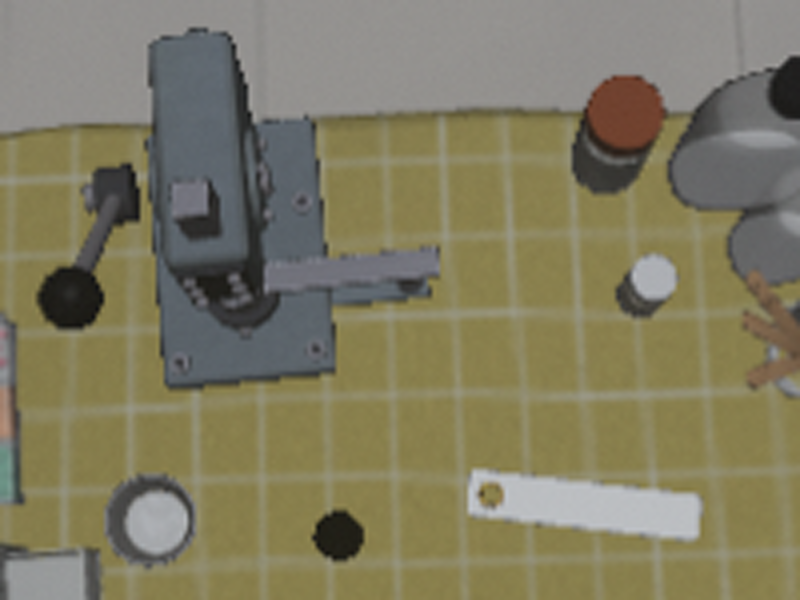

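```bash
python3 -m handwheel '[{"z":0.04},{"y":-0.04,"z":0.08},{"x":0.01,"y":-0.08,"z":0.08},{"x":0.02,"y":-0.12,"z":0.08},{"x":0.03,"y":-0.16,"z":0.08}]'
python3 -m handwheel '[{"x":0.01,"y":-0.04},{"x":0.02,"y":-0.08},{"x":0.03,"y":-0.12},{"x":0.04,"y":-0.16},{"x":0.05,"y":-0.20}]'
python3 -m handwheel '[{"x":0.02,"y":-0.035},{"x":0.04,"y":-0.07},{"x":0.06,"y":-0.105},{"x":0.08,"y":-0.14},{"x":0.10,"y":-0.175}]'
python3 -m handwheel '[{"x":0.02,"y":-0.03},{"x":0.04,"y":-0.06},{"x":0.06,"y":-0.09},{"x":0.06,"y":-0.11},{"x":0.06,"y":-0.11}]'
python3 - <<'E'
from rig import bot
import cv2,pickle
from h import *
s=bot.read_state();f=bot.grab_frame("wrist");pickle.dump((s,f),open("w1.pkl","wb"))
print(s["time_s"],s["tcp_pos"],s["ee_rot"]);cv2.imwrite("pics/w1.png",f["pixels"][:,:,::-1])
E
```

```text
0.15 [171.22445694 522.42049306 229.23419502] [-4.95489801e-01 -3.10206683e+00  1.30864220e-03]invalid input at $[0]: expected keys x, y, z, rx, ry, rz, claw
invalid input at $[0]: expected keys x, y, z, rx, ry, rz, claw
invalid input at $[0]: expected keys x, y, z, rx, ry, rz, claw
invalid input at $[0]: expected keys x, y, z, rx, ry, rz, claw
```

View pics/w1.png

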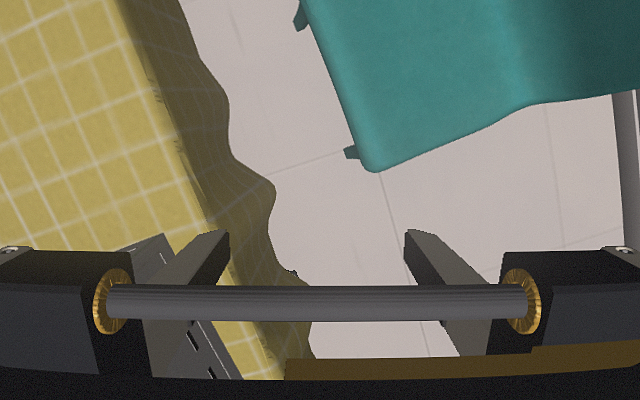

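The moves were refused because every row needs all the keys, so this picture only shows the empty starting view. I'll redo the moves with full rows.

```bash
python3 -m handwheel '[{"x":0,"y":0,"z":0.04,"rx":0,"ry":0,"rz":0,"claw":1},{"x":0,"y":-0.03,"z":0.06,"rx":0,"ry":0,"rz":0,"claw":1},{"x":0.01,"y":-0.07,"z":0.07,"rx":0,"ry":0,"rz":0,"claw":1},{"x":0.02,"y":-0.11,"z":0.07,"rx":0,"ry":0,"rz":0,"claw":1},{"x":0.03,"y":-0.15,"z":0.07,"rx":0,"ry":0,"rz":0,"claw":1}]' &&
python3 -m handwheel '[{"x":0.01,"y":-0.04,"z":0,"rx":0,"ry":0,"rz":0,"claw":1},{"x":0.02,"y":-0.08,"z":0,"rx":0,"ry":0,"rz":0,"claw":1},{"x":0.03,"y":-0.12,"z":0,"rx":0,"ry":0,"rz":0,"claw":1},{"x":0.04,"y":-0.16,"z":0,"rx":0,"ry":0,"rz":0,"claw":1},{"x":0.05,"y":-0.2,"z":0,"rx":0,"ry":0,"rz":0,"claw":1}]' &&
python3 -m handwheel '[{"x":0.02,"y":-0.035,"z":0,"rx":0,"ry":0,"rz":0,"claw":1},{"x":0.04,"y":-0.07,"z":0,"rx":0,"ry":0,"rz":0,"claw":1},{"x":0.06,"y":-0.105,"z":0,"rx":0,"ry":0,"rz":0,"claw":1},{"x":0.08,"y":-0.14,"z":0,"rx":0,"ry":0,"rz":0,"claw":1},{"x":0.1,"y":-0.175,"z":0,"rx":0,"ry":0,"rz":0,"claw":1}]' &&
python3 -m handwheel '[{"x":0.02,"y":-0.035,"z":0,"rx":0,"ry":0,"rz":0,"claw":1},{"x":0.04,"y":-0.07,"z":0,"rx":0,"ry":0,"rz":0,"claw":1},{"x":0.06,"y":-0.105,"z":0,"rx":0,"ry":0,"rz":0,"claw":1},{"x":0.07,"y":-0.13,"z":0,"rx":0,"ry":0,"rz":0,"claw":1},{"x":0.07,"y":-0.13,"z":0,"rx":0,"ry":0,"rz":0,"claw":1}]'
python3 - <<'E'
from rig import bot
import cv2,pickle
from h import *
s=bot.read_state();f=bot.grab_frame("wrist");pickle.dump((s,f),open("w1.pkl","wb"))
print(s["time_s"],s["tcp_pos"],s["ee_rot"]);cv2.imwrite("pics/w2.png",f["pixels"][:,:,::-1])
E
```

```text
time_s: 0.62
tcp_pos: [201.2, 371.1, 300.0]
ee_rot: [0.494, 3.102, 0.001]
force: [0.4, -0.1, -0.1]
gripper_width: 1.0
grasp_force: 0.0
time_s: 1.03
tcp_pos: [250.9, 170.9, 299.7]
ee_rot: [0.494, 3.102, 0.001]
force: [1.0, 0.2, -0.5]
gripper_width: 1.002
grasp_force: 0.0
time_s: 1.45
tcp_pos: [351.7, -4.6, 299.8]
ee_rot: [0.496, 3.101, 0.0]
force: [0.3, 1.0, 1.2]
gripper_width: 0.998
grasp_force: 0.0
time_s: 1.87
tcp_pos: [422.5, -136.0, 299.1]
ee_rot: [-0.5, -3.101, 0.001]
force: [0.4, 0.8, -1.4]
gripper_width: 1.004
grasp_force: 0.0
1.8667 [ 422.54671536 -136.02965449  299.08191922] [-5.00069405e-01 -3.10116735e+00  9.76064997e-04]
```

View pics/w2.png

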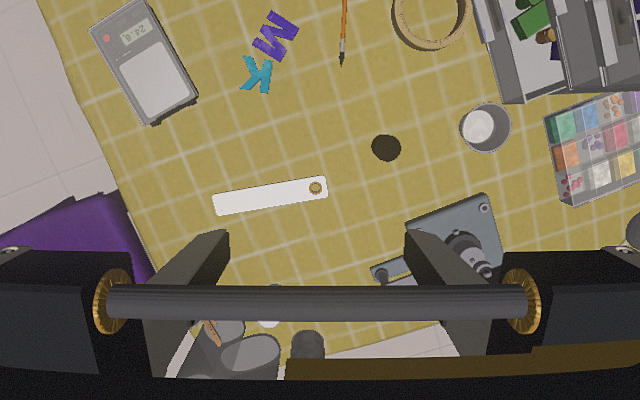

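The wrist view shows the tag from (213, 205) to (328, 187) with its grommet at (316, 188). The jar is at (386, 148), the cup at (485, 127) and the die at about (465, 240), with a finger partly hiding the rest. I'll get tag numbers from both views.

```bash
cat > tag.py <<'E'
from h import *
def tag(f,s,z,near):
    im=f["pixels"].astype(int);m=((im.min(2)>165)&(im.max(2)-im.min(2)<40)).astype(np.uint8)
    m=cv2.morphologyEx(m,cv2.MORPH_CLOSE,np.ones((3,3)))
    cs=[c for c in cv2.findContours(m,0,1)[0] if cv2.contourArea(c)>200]
    c=min(cs,key=lambda c:np.hypot(*(np.array(cv2.minAreaRect(c)[0])-near)))
    P=plane(f,c.reshape(-1,2),z,s)[:,:2];r=cv2.minAreaRect(P.astype(np.float32));b=cv2.boxPoints(r)
    return np.array(r[0]),r[1],b
E
python3 - <<'E'
import pickle
from tag import *
s,d=pickle.load(open("f0.pkl","rb"));s1,w=pickle.load(open("w1.pkl","rb"))
for f,ss,n in((d["top"],None,(365,236)),(w,s1,(270,196))):
    c,sz,b=tag(f,ss,7,n);e=b[np.argsort(b[:,1])];v=e[2:].mean(0)-e[:2].mean(0)
    print(c,sz,"ang",np.degrees(np.arctan2(v[1],v[0])))
print("grommet w",plane(w,[(316,188)],7,s1),"top",plane(d["top"],[(220+490/4,110+494/4)],7))
T=d["top"];q=lambda u,v:(220+u/4,110+v/4)
print("plate",plane(T,[q(168,387),q(335,372),q(315,118)],20).round(1))
print("rest",plane(T,[q(439,247),q(440,277),q(268,263),q(268,291)],60).round(1))
print("w plate",plane(w,[(489,193),(408,225),(502,257)],20,s1).round(1), "die",plane(w,[(461,238)],60,s1))
print(plane(w,[(386,148)],40,s1),plane(w,[(485,127)],42,s1))
a=cv2.resize(w["pixels"][180:300,360:520],None,fx=5,fy=5,interpolation=2)
cv2.imwrite("pics/c2.png",a[:,:,::-1])
E
```

```text
[ 445.94369507 -211.39266968] (157.04571533203125, 30.194324493408203) ang 81.90686
[ 445.32324219 -213.1346283 ] (159.5612335205078, 31.60017967224121) ang 81.893974
grommet w [[ 455.40307579 -148.71203029    7.        ]] top [[ 453.51286119 -148.98720154    7.        ]]
plate [[532.   69.3  20. ]
 [539.  -45.4  20. ]
 [720.8 -35.   20. ]]
rest [[ 614.9 -118.5   60. ]
 [ 594.5 -118.6   60. ]
 [ 607.5   -4.3   60. ]
 [ 588.5   -4.1   60. ]]
w plate [[532.4  73.3  20. ]
 [541.6 -43.9  20. ]
 [632.7  74.5  20. ]] die [[563.27426696  10.13489162  60.        ]]
[[426.9601641  -48.20752807  40.        ]] [[439.34825093  75.29222199  42.        ]]
```

View pics/c2.png

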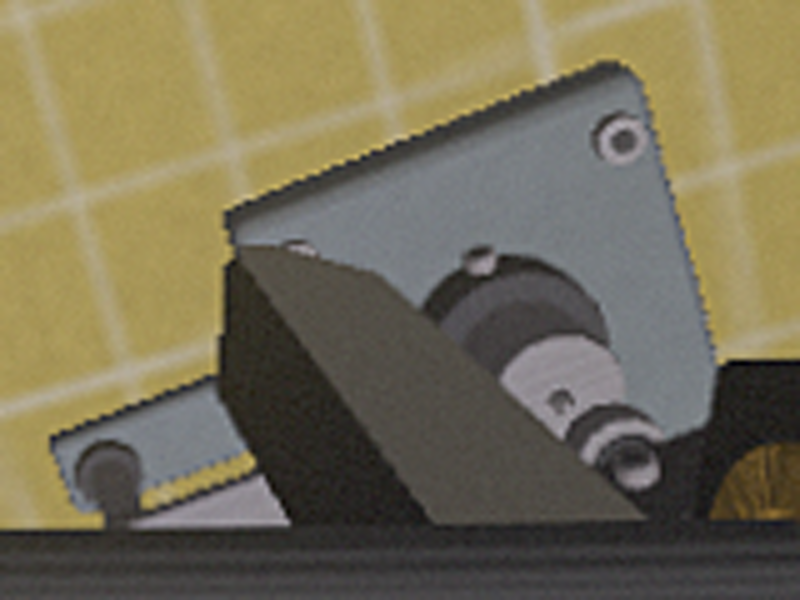

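The crop shows the die with its pin at about crop (562, 402), which is full-image (472, 260); the left side is hidden by the finger. I'll tilt the wrist for one clear view of the die and rest, with no contact.

```bash
python3 -m handwheel '[{"x":0,"y":0.03,"z":0,"rx":0,"ry":-0.1,"rz":0,"claw":1},{"x":0,"y":0.06,"z":0,"rx":0,"ry":-0.2,"rz":0,"claw":1},{"x":0,"y":0.09,"z":0,"rx":0,"ry":-0.3,"rz":0,"claw":1},{"x":0,"y":0.1,"z":0,"rx":0,"ry":-0.4,"rz":0,"claw":1},{"x":0,"y":0.1,"z":0,"rx":0,"ry":-0.4,"rz":0,"claw":1}]'
python3 - <<'E'
from rig import bot
import cv2,pickle
from h import *
s=bot.read_state();f=bot.grab_frame("wrist");pickle.dump((s,f),open("w2.pkl","wb"))
print(s["tcp_pos"],s["ee_rot"]);p=proj(f,[595.9,17.2,62],s)[0];print(p)
x,y=int(p[0]),int(p[1]);x0=max(0,x-110);y0=max(0,y-60);print(x0,y0)
a=cv2.resize(f["pixels"][y0:y0+120,x0:x0+160],None,fx=5,fy=5,interpolation=2);cv2.imwrite("pics/c3.png",a[:,:,::-1])
E
```

```text
time_s: 2.33
tcp_pos: [418.8, -29.6, 298.8]
ee_rot: [0.429, 2.708, 0.091]
force: [-0.4, -0.5, 0.7]
gripper_width: 0.997
grasp_force: 0.0
[418.75090003 -29.55553798 298.80934794] [0.42878132 2.70843034 0.09054089]
[364.71128308 200.82362834]
254 140
```

View pics/c3.png

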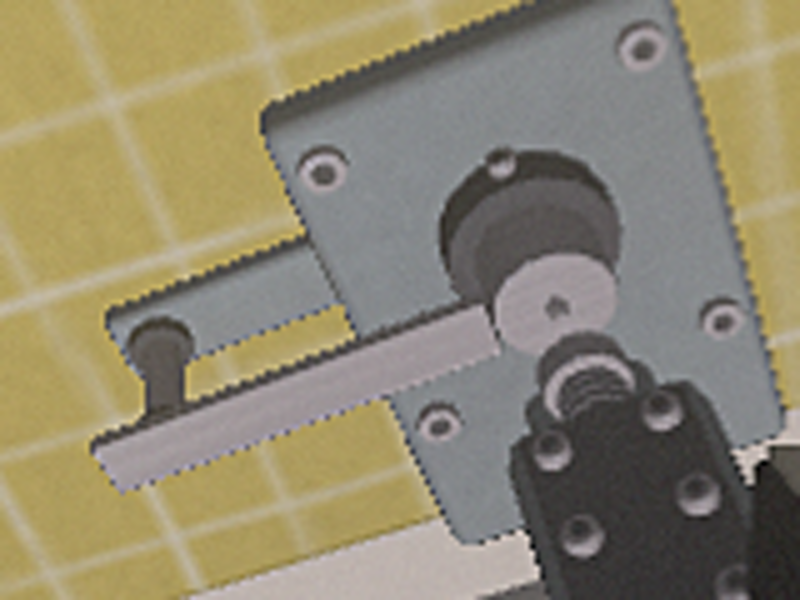

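The crop clearly shows the pin at (559, 307) on the die (centre about 556, 304). The rest runs to its outer end, with corners at (95, 450) and (122, 492), and the four plate screws are visible.

Run:
```python
import pickle
from h import *
s,f=pickle.load(open("w2.pkl","rb"));q=lambda a:[(254+(u+.5)/5-.5,140+(v+.5)/5-.5) for u,v in a]
print("pin",plane(f,q([(559,307)]),63,s),"die c",plane(f,q([(556,304)]),60,s))
P=plane(f,q([(95,449),(122,492),(485,306),(500,352)]),60,s);print(P.round(1))
v=P[2:].mean(0)-P[:2].mean(0);print("h rest",np.degrees(np.arctan2(-v[0],v[1])))
Q=plane(f,q([(641,44),(324,170),(722,317),(438,422)]),22,s);print(Q.round(1))
for a,b in((1,0),(3,2)):
    v=Q[b]-Q[a];print(np.degrees(np.arctan2(-v[0],v[1])),np.linalg.norm(v))
for a,b in((0,2),(1,3)):
    v=Q[b]-Q[a];print(np.degrees(np.arctan2(v[1],v[0])))
```

```text
pin [[595.72074837  17.97169431  63.        ]] die c [[596.90841968  17.61191316  60.        ]]
[[ 597.8 -117.5   60. ]
 [ 616.3 -116.3   60. ]
 [ 590.1   -1.2   60. ]
 [ 607.6   -0.9   60. ]]
h rest 4.0587625538167895
[[548.9  61.2  22. ]
 [556.8 -32.6  22. ]
 [654.   69.3  22. ]
 [661.2 -25.2  22. ]]
4.830158732283606 94.13791535731582
4.349772022461423 94.78690065244389
4.430278558208457
4.07375719598446
```

```bash
python3 -m handwheel '[{"x":0,"y":-0.04,"z":0,"rx":0,"ry":0.1,"rz":0,"claw":1},{"x":0,"y":-0.08,"z":0,"rx":0,"ry":0.2,"rz":0,"claw":1},{"x":0,"y":-0.12,"z":0,"rx":0,"ry":0.3,"rz":0,"claw":1},{"x":0,"y":-0.16,"z":0,"rx":0,"ry":0.4,"rz":0,"claw":1},{"x":0,"y":-0.2,"z":0,"rx":0,"ry":0.4,"rz":0,"claw":1}]' >/dev/null &&
python3 -m handwheel '[{"x":0,"y":-0.01,"z":0,"rx":0,"ry":0,"rz":-0.12,"claw":1},{"x":0,"y":-0.02,"z":0,"rx":0,"ry":0,"rz":-0.24,"claw":1},{"x":0.01,"y":-0.03,"z":-0.01,"rx":0,"ry":0,"rz":-0.36,"claw":1},{"x":0.015,"y":-0.03,"z":-0.04,"rx":0,"ry":0,"rz":-0.48,"claw":0.8},{"x":0.015,"y":-0.03,"z":-0.07,"rx":0,"ry":0,"rz":-0.6,"claw":0.8}]'>/dev/null &&
python3 -m handwheel '[{"x":0,"y":0,"z":-0.03,"rx":0,"ry":0,"rz":-0.12,"claw":0.7},{"x":0,"y":0,"z":-0.06,"rx":0,"ry":0,"rz":-0.24,"claw":0.7},{"x":0,"y":0,"z":-0.09,"rx":0,"ry":0,"rz":-0.36,"claw":0.7},{"x":0,"y":0,"z":-0.11,"rx":0,"ry":0,"rz":-0.48,"claw":0.7},{"x":0,"y":0,"z":-0.13,"rx":0,"ry":0,"rz":-0.6,"claw":0.7}]' >/dev/null &&
python3 -m handwheel '[{"x":0,"y":0,"z":0,"rx":0,"ry":0,"rz":-0.1,"claw":0.7},{"x":0,"y":0,"z":0,"rx":0,"ry":0,"rz":-0.193,"claw":0.7},{"x":0,"y":0,"z":0,"rx":0,"ry":0,"rz":-0.193,"claw":0.7},{"x":0,"y":0,"z":0,"rx":0,"ry":0,"rz":-0.193,"claw":0.7},{"x":0,"y":0,"z":0,"rx":0,"ry":0,"rz":-0.193,"claw":0.7}]'
python3 - <<'E'
from rig import bot
from h import *
s=bot.read_state();R=Ro.from_rotvec(s["ee_rot"]).as_matrix();print(s["tcp_pos"],R.round(3),np.degrees(np.arctan2(R[1,0],R[0,0])),s["qpos"])
print("go to",np.array([438.2,-264.2,13])-s["tcp_pos"])
E
```

```text
time_s: 4.05
tcp_pos: [436.5, -262.8, 99.7]
ee_rot: [-2.367, -2.065, 0.001]
force: [-0.7, 0.4, -0.1]
gripper_width: 0.702
grasp_force: 0.0
[ 436.46624089 -262.77567566   99.66538234] [[ 0.136  0.991 -0.001]
 [ 0.991 -0.136  0.   ]
 [ 0.    -0.001 -1.   ]] 82.20348966532929 [-6.33133304e-01  4.59524874e-01  1.86478382e+00 -5.05173802e-04
  8.18101151e-01 -4.96713066e-01]
go to [  1.73375911  -1.42432434 -86.66538234]
```

```bash
python3 -m handwheel '[{"x":0.0015,"y":-0.0015,"z":-0.03,"rx":0,"ry":0,"rz":-0.005,"claw":0.7},{"x":0.0015,"y":-0.0015,"z":-0.06,"rx":0,"ry":0,"rz":-0.005,"claw":0.7},{"x":0.0015,"y":-0.0015,"z":-0.08,"rx":0,"ry":0,"rz":-0.005,"claw":0.7},{"x":0.0015,"y":-0.0015,"z":-0.0865,"rx":0,"ry":0,"rz":-0.005,"claw":0.7},{"x":0.0015,"y":-0.0015,"z":-0.0865,"rx":0,"ry":0,"rz":-0.005,"claw":0.7}]' 30 &&
python3 -m handwheel '[{"x":0,"y":0,"z":0,"rx":0,"ry":0,"rz":0,"claw":0.2},{"x":0,"y":0,"z":0,"rx":0,"ry":0,"rz":0,"claw":0.2},{"x":0,"y":0,"z":0,"rx":0,"ry":0,"rz":0,"claw":0.2},{"x":0,"y":0,"z":0,"rx":0,"ry":0,"rz":0,"claw":0.2},{"x":0,"y":0,"z":0,"rx":0,"ry":0,"rz":0,"claw":0.2}]' 30 &&
python3 -m handwheel '[{"x":0,"y":0,"z":0,"rx":0,"ry":0,"rz":0,"claw":0.2},{"x":0,"y":0,"z":0,"rx":0,"ry":0,"rz":0,"claw":0.2},{"x":0,"y":0,"z":0,"rx":0,"ry":0,"rz":0,"claw":0.2},{"x":0,"y":0,"z":0,"rx":0,"ry":0,"rz":0,"claw":0.2},{"x":0,"y":0,"z":0,"rx":0,"ry":0,"rz":0,"claw":0.2}]' 30
```

```text
time_s: 4.47
tcp_pos: [437.3, -263.7, 12.6]
ee_rot: [-2.372, -2.056, 0.001]
force: [0.4, 0.8, 1.3]
gripper_width: 0.698
grasp_force: 0.0
time_s: 4.88
tcp_pos: [438.0, -264.0, 13.5]
ee_rot: [2.375, 2.056, 0.0]
force: [-0.7, 0.6, -0.1]
gripper_width: 0.392
grasp_force: 0.0
time_s: 5.3
tcp_pos: [437.9, -264.0, 13.3]
ee_rot: [2.375, 2.056, 0.0]
force: [-0.0, 0.9, 5.3]
gripper_width: 0.337
grasp_force: 30.0
```

```bash
python3 -m handwheel '[{"x":0,"y":0,"z":0.02,"rx":0,"ry":0,"rz":0,"claw":0.2},{"x":0,"y":0,"z":0.05,"rx":0,"ry":0,"rz":0,"claw":0.2},{"x":0,"y":0,"z":0.077,"rx":0,"ry":0,"rz":0.05,"claw":0.2},{"x":0.02,"y":0.03,"z":0.077,"rx":0,"ry":0,"rz":0.13,"claw":0.2},{"x":0.04,"y":0.06,"z":0.077,"rx":0,"ry":0,"rz":0.216,"claw":0.2}]' 30 &&
python3 -m handwheel '[{"x":0.015,"y":0.03,"z":0,"rx":0,"ry":0,"rz":0,"claw":0.2},{"x":0.03,"y":0.06,"z":0,"rx":0,"ry":0,"rz":0,"claw":0.2},{"x":0.036,"y":0.09,"z":0,"rx":0,"ry":0,"rz":0,"claw":0.2},{"x":0.037,"y":0.099,"z":0,"rx":0,"ry":0,"rz":0,"claw":0.2},{"x":0.037,"y":0.099,"z":0,"rx":0,"ry":0,"rz":0,"claw":0.2}]' 30
python3 - <<'E'
from rig import bot
import pickle
from tag import *
s=bot.read_state();R=Ro.from_rotvec(s["ee_rot"]).as_matrix();w=bot.grab_frame("wrist");T=bot.grab_frame("top");S=bot.grab_frame("side")
pickle.dump((s,w,T,S),open("st.pkl","wb"))
z=s["tcp_pos"][2]-13.3+7
a=np.degrees(np.arctan2(R[1,0],R[0,0]));print(s["tcp_pos"],a,z)
g=s["tcp_pos"]+116.1*np.array([np.cos(np.radians(a)),np.sin(np.radians(a)),0]);g[2]=z
print("nominal grommet",g,[proj(f,g,ss)for f,ss in((w,s),(T,None),(S,None))])
im=w["pixels"][0:200,160:480];sd=S["pixels"];p=proj(S,g)[0].astype(int);t=T["pixels"];pt=proj(T,g)[0].astype(int)
c=lambda i,p:cv2.resize(i[p[1]-40:p[1]+35,p[0]-50:p[0]+50],(400,300),interpolation=2)
print(p,pt)
o=np.vstack([np.hstack([c(sd,p),c(t,pt)]),np.hstack([cv2.resize(im,(400,250)),np.zeros((250,400,3),np.uint8)])])
cv2.imwrite("pics/st.png",o[:,:,::-1])
E
```

```text
time_s: 5.72
tcp_pos: [478.5, -204.4, 91.6]
ee_rot: [2.138, 2.298, 0.001]
force: [1.0, -0.6, -0.3]
gripper_width: 0.336
grasp_force: 30.0
time_s: 6.13
tcp_pos: [514.7, -103.1, 89.8]
ee_rot: [-2.136, -2.302, 0.001]
force: [0.6, 1.0, 0.1]
gripper_width: 0.337
grasp_force: 30.0
[ 514.70779671 -103.0857905    89.82430137] 94.29072574295328 83.52430137358053
nominal grommet [506.02150642  12.68881103  83.52430137] [array([[316.61201742,   1.61161171]]), array([[280.00790876, 212.55456661]]), array([[309.31746685, 271.68345226]])]
[309 271] [280 212]
```

View pics/st.png

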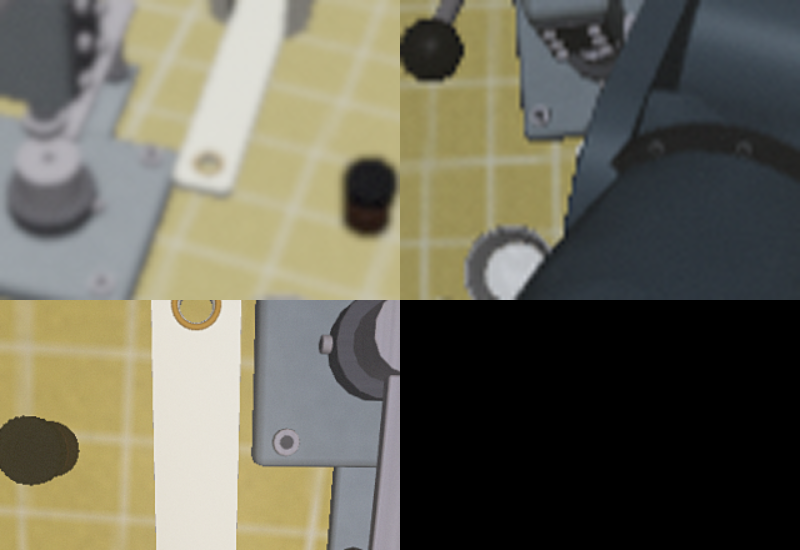

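The composite shows the grommet at about (317, 3) in the wrist view, where it was expected. In the side view the grommet is at crop (208, 163) and the pin at about (47, 157). I'll check the offset between the two in the side view.

Run:
```python
import pickle
from h import *
s,w,T,S=pickle.load(open("st.pkl","rb"))
print("pin pred",proj(S,[596.2,17.7,64])," seen",(259+47/4,231+157/4))
print("grommet seen",plane(S,[(259+208/4,231+163/4)],83.5),"pin seen",plane(S,[(259+47/4,231+157/4)],64))
print("w",plane(w,[(316.8,3.2)],83.5,s))
print("go",np.array([596.2-506.0,17.7-12.7]))
```

```text
pin pred [[269.97145652 268.67616039]]  seen (270.75, 270.25)
grommet seen [[502.5864736   11.65382418  83.5       ]] pin seen [[592.76116503  21.27197493  64.        ]]
w [[506.15421631  12.04194979  83.5       ]]
go [90.2  5. ]
```

```bash
python3 -m handwheel '[{"x":0.005,"y":0,"z":-0.005,"rx":0,"ry":0,"rz":0,"claw":0.2},{"x":0.03,"y":0.002,"z":-0.005,"rx":0,"ry":0,"rz":0,"claw":0.2},{"x":0.055,"y":0.004,"z":-0.005,"rx":0,"ry":0,"rz":0,"claw":0.2},{"x":0.08,"y":0.005,"z":-0.005,"rx":0,"ry":0,"rz":0,"claw":0.2},{"x":0.09,"y":0.0055,"z":-0.005,"rx":0,"ry":0,"rz":0,"claw":0.2}]' 30
python3 -m handwheel '[{"x":0,"y":0,"z":0,"rx":0,"ry":0,"rz":0,"claw":0.2},{"x":0,"y":0,"z":0,"rx":0,"ry":0,"rz":0,"claw":0.2},{"x":0,"y":0,"z":0,"rx":0,"ry":0,"rz":0,"claw":0.2},{"x":0,"y":0,"z":0,"rx":0,"ry":0,"rz":0,"claw":0.2},{"x":0,"y":0,"z":0,"rx":0,"ry":0,"rz":0,"claw":0.2}]' 30
python3 - <<'E'
from rig import bot
import pickle
from tag import *
s=bot.read_state();R=Ro.from_rotvec(s["ee_rot"]).as_matrix();w=bot.grab_frame("wrist");S=bot.grab_frame("side")
pickle.dump((s,w,S),open("st2.pkl","wb"))
a=np.arctan2(R[1,0],R[0,0]);print(s["tcp_pos"],np.degrees(a))
print("grommet",s["tcp_pos"][:2]+116.1*np.array([np.cos(a),np.sin(a)]))
o=np.hstack([cv2.resize(S["pixels"][240:300,235:305],(420,360),interpolation=2),cv2.resize(w["pixels"][0:240,200:440],(360,360))])
cv2.imwrite("pics/st2.png",o[:,:,::-1])
E
```

```text
time_s: 6.7
tcp_pos: [607.4, -100.7, 84.9]
ee_rot: [2.141, 2.297, 0.001]
force: [-0.5, 0.3, -0.4]
gripper_width: 0.338
grasp_force: 30.0
time_s: 7.12
tcp_pos: [604.2, -99.7, 85.2]
ee_rot: [-2.14, -2.299, 0.0]
force: [0.1, -0.4, -0.4]
gripper_width: 0.342
grasp_force: 30.0
[604.20329792 -99.65102134  85.2122878 ] 94.09829458025217
grommet [595.90589153  16.15210059]
```

View pics/st2.png

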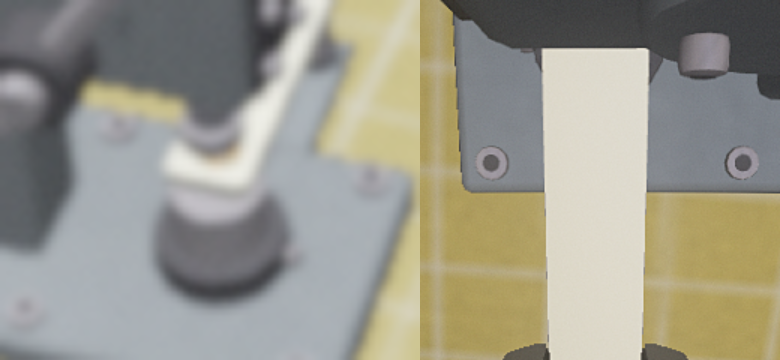

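The left crop (side view) shows the tag end over the die, under the foot, with the grommet rim visible at (225, 160). The right crop (wrist view) shows the tag centred along the rest. I'll nudge +2 mm in y and lower.

```bash
python3 -m handwheel '[{"x":0.0003,"y":0.002,"z":0,"rx":0,"ry":0,"rz":0,"claw":0.2},{"x":0.0003,"y":0.002,"z":-0.003,"rx":0,"ry":0,"rz":0,"claw":0.2},{"x":0.0003,"y":0.002,"z":-0.006,"rx":0,"ry":0,"rz":0,"claw":0.2},{"x":0.0003,"y":0.002,"z":-0.009,"rx":0,"ry":0,"rz":0,"claw":0.2},{"x":0.0003,"y":0.002,"z":-0.009,"rx":0,"ry":0,"rz":0,"claw":0.2}]' 30
python3 -m handwheel '[{"x":0,"y":0,"z":-0.001,"rx":0,"ry":0,"rz":0,"claw":0.2},{"x":0,"y":0,"z":-0.0015,"rx":0,"ry":0,"rz":0,"claw":0.2},{"x":0,"y":0,"z":-0.002,"rx":0,"ry":0,"rz":0,"claw":0.2},{"x":0,"y":0,"z":-0.002,"rx":0,"ry":0,"rz":0,"claw":0.2},{"x":0,"y":0,"z":-0.002,"rx":0,"ry":0,"rz":0,"claw":0.2}]' 30
```

```text
time_s: 7.63
tcp_pos: [604.7, -97.3, 75.3]
ee_rot: [-2.139, -2.299, 0.001]
force: [0.3, 0.2, -0.4]
gripper_width: 0.34
grasp_force: 30.0
time_s: 8.05
tcp_pos: [605.1, -97.4, 74.2]
ee_rot: [2.14, 2.3, 0.0]
force: [0.1, 0.3, 0.1]
gripper_width: 0.341
grasp_force: 30.0
```

```bash
python3 -m handwheel '[{"x":0,"y":0,"z":-0.0005,"rx":0,"ry":0,"rz":0,"claw":0.2},{"x":0,"y":0,"z":-0.001,"rx":0,"ry":0,"rz":0,"claw":0.2},{"x":0,"y":0,"z":-0.001,"rx":0,"ry":0,"rz":0,"claw":0.2},{"x":0,"y":0,"z":-0.001,"rx":0,"ry":0,"rz":0,"claw":0.2},{"x":0,"y":0,"z":-0.001,"rx":0,"ry":0,"rz":0,"claw":0.2}]' 30
python3 -m handwheel '[{"x":0,"y":0,"z":0,"rx":0,"ry":0,"rz":0,"claw":0.4},{"x":0,"y":0,"z":0,"rx":0,"ry":0,"rz":0,"claw":0.5},{"x":0,"y":0,"z":0,"rx":0,"ry":0,"rz":0,"claw":0.6},{"x":0,"y":0,"z":0,"rx":0,"ry":0,"rz":0,"claw":0.6},{"x":0,"y":0,"z":0,"rx":0,"ry":0,"rz":0,"claw":0.6}]' 30
python3 - <<'E'
from rig import bot
import pickle
from tag import *
s=bot.read_state();w=bot.grab_frame("wrist");S=bot.grab_frame("side")
pickle.dump((s,w,S),open("st3.pkl","wb"))
o=np.hstack([cv2.resize(S["pixels"][240:300,235:305],(420,360),interpolation=2),cv2.resize(w["pixels"][0:240,200:440],(360,360))])
cv2.imwrite("pics/st3.png",o[:,:,::-1])
E
```

```text
time_s: 8.47
tcp_pos: [605.2, -97.4, 73.4]
ee_rot: [2.14, 2.3, 0.0]
force: [-1.8, 0.3, 4.7]
gripper_width: 0.337
grasp_force: 30.0
time_s: 8.88
tcp_pos: [605.1, -97.4, 73.0]
ee_rot: [-2.14, -2.3, 0.0]
force: [-0.5, -0.0, 0.0]
gripper_width: 0.588
grasp_force: 0.0
```

View pics/st3.png

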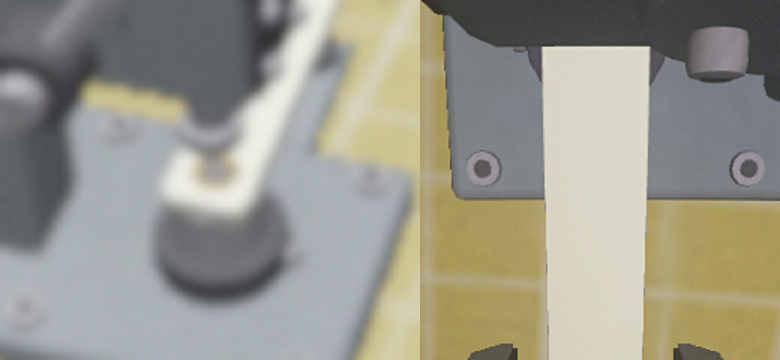

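The tag is seated: the side crop shows the pin inside the grommet at (217, 172), and the tag lies along the rest with the fingers clear. Contact came at the height expected for a tag lying on the die face. Next I rise clear and move over to the knob, using numbers only from here.

```bash
python3 -m handwheel '[{"x":0,"y":0,"z":0.02,"rx":0,"ry":0,"rz":0,"claw":0.6},{"x":0,"y":0,"z":0.055,"rx":0,"ry":0,"rz":0,"claw":0.6},{"x":0,"y":0,"z":0.095,"rx":0,"ry":0,"rz":0,"claw":0.6},{"x":0,"y":0,"z":0.135,"rx":0,"ry":0,"rz":0,"claw":0.6},{"x":0,"y":0,"z":0.175,"rx":0,"ry":0,"rz":0,"claw":0.6}]' &&
python3 -m handwheel '[{"x":0,"y":0,"z":0.04,"rx":0,"ry":0,"rz":0,"claw":0.6},{"x":0,"y":0,"z":0.08,"rx":0,"ry":0,"rz":0,"claw":0.6},{"x":0,"y":0,"z":0.12,"rx":0,"ry":0,"rz":0,"claw":0.6},{"x":-0.01,"y":0,"z":0.145,"rx":0,"ry":0,"rz":0.1,"claw":0.6},{"x":-0.03,"y":0,"z":0.145,"rx":0,"ry":0,"rz":0.2,"claw":0.7}]' &&
python3 -m handwheel '[{"x":-0.02,"y":0.02,"z":0,"rx":0,"ry":0,"rz":0.12,"claw":0.75},{"x":-0.04,"y":0.04,"z":0,"rx":0,"ry":0,"rz":0.24,"claw":0.75},{"x":-0.042,"y":0.06,"z":0,"rx":0,"ry":0,"rz":0.36,"claw":0.75},{"x":-0.042,"y":0.08,"z":0,"rx":0,"ry":0,"rz":0.48,"claw":0.75},{"x":-0.042,"y":0.1,"z":0,"rx":0,"ry":0,"rz":0.6,"claw":0.75}]' &&
python3 -m handwheel '[{"x":0,"y":0.02,"z":0,"rx":0,"ry":0,"rz":0.12,"claw":0.75},{"x":0,"y":0.04,"z":0,"rx":0,"ry":0,"rz":0.24,"claw":0.75},{"x":0,"y":0.055,"z":0,"rx":0,"ry":0,"rz":0.36,"claw":0.75},{"x":0,"y":0.066,"z":0,"rx":0,"ry":0,"rz":0.48,"claw":0.75},{"x":0,"y":0.066,"z":0,"rx":0,"ry":0,"rz":0.6,"claw":0.75}]' &&
python3 -m handwheel '[{"x":0,"y":0,"z":0,"rx":0,"ry":0,"rz":0.1,"claw":0.75},{"x":0,"y":0,"z":0,"rx":0,"ry":0,"rz":0.173,"claw":0.75},{"x":0,"y":0,"z":0,"rx":0,"ry":0,"rz":0.173,"claw":0.75},{"x":0,"y":0,"z":0,"rx":0,"ry":0,"rz":0.173,"claw":0.75},{"x":0,"y":0,"z":0,"rx":0,"ry":0,"rz":0.173,"claw":0.75}]'
python3 - <<'E'
from rig import bot
from h import *
import pickle
T=bot.grab_frame("top");S=bot.grab_frame("side");s=bot.read_state();w=bot.grab_frame("wrist");pickle.dump((s,w,T,S),open("k.pkl","wb"))
R=Ro.from_rotvec(s["ee_rot"]).as_matrix();print(s["tcp_pos"],np.degrees(np.arctan2(R[1,0],R[0,0])),s["qpos"])
print("go",np.array([532.7,69,308])-s["tcp_pos"])
p=proj(w,[532.7,69,315.3],s)[0];print(p)
for f,n in((w,"w"),(S,"s")):
    p=proj(f,[532.7,69,315.3],s if n=="w" else None)[0];m=(f["pixels"].max(2)<40).astype(np.uint8)
    k,l,st,c=cv2.connectedComponentsWithStats(m);i=[(st[j].tolist(),c[j].round(1).tolist()) for j in range(1,k) if st[j,4]>60];print(n,p,i)
E
```

```text
time_s: 9.4
tcp_pos: [604.7, -97.3, 250.0]
ee_rot: [-2.14, -2.3, 0.0]
force: [0.4, -0.1, 0.1]
gripper_width: 0.598
grasp_force: 0.0
time_s: 9.82
tcp_pos: [576.7, -97.6, 398.6]
ee_rot: [1.889, 2.5, 0.005]
force: [0.0, -0.2, 0.6]
gripper_width: 0.639
grasp_force: 0.0
time_s: 10.23
tcp_pos: [532.6, 3.5, 393.4]
ee_rot: [1.067, 2.954, 0.0]
force: [-0.1, -0.6, 0.5]
gripper_width: 0.751
grasp_force: 0.0
time_s: 10.65
tcp_pos: [532.9, 70.4, 393.1]
ee_rot: [-0.143, -3.138, -0.001]
force: [-0.3, -0.7, -0.6]
gripper_width: 0.746
grasp_force: 0.0
time_s: 11.07
tcp_pos: [533.1, 68.6, 393.1]
ee_rot: [0.112, -3.14, 0.0]
force: [-0.1, 0.3, 0.4]
gripper_width: 0.751
grasp_force: 0.0
[533.08745538  68.58092933 393.10729587] -175.84810246492387 [ 4.13141480e-02  2.11532610e-01  1.43907312e+00  1.73852886e-05
  1.49102201e+00 -1.60194785e+00]
go [ -0.38745538   0.41907067 -85.10729587]
[317.97404829 208.01331451]
w [317.97404829 208.01331451] [([0, 251, 640, 149, 20322], [272.1, 367.8]), ([446, 251, 187, 105, 4607], [522.3, 289.3])]
s [283.50992537 200.76628125] [([232, 0, 45, 13, 333], [255.1, 5.2]), ([381, 4, 12, 18, 148], [386.6, 13.8]), ([250, 48, 56, 19, 535], [277.4, 59.0]), ([267, 70, 18, 25, 385], [275.5, 81.9]), ([282, 74, 38, 42, 189], [299.1, 93.4]), ([253, 98, 31, 13, 164], [268.0, 102.1]), ([230, 121, 59, 12, 298], [260.2, 126.7]), ([288, 123, 8, 32, 132], [291.7, 139.9]), ([312, 138, 7, 10, 63], [315.1, 142.9]), ([276, 194, 17, 16, 179], [283.8, 201.9]), ([346, 272, 11, 16, 146], [350.8, 279.0])]
```

```bash
python3 -m handwheel '[{"x":0,"y":0,"z":-0.03,"rx":0,"ry":0,"rz":0,"claw":0.75},{"x":0,"y":0,"z":-0.055,"rx":0,"ry":0,"rz":0,"claw":0.75},{"x":0,"y":0,"z":-0.075,"rx":0,"ry":0,"rz":0,"claw":0.75},{"x":0,"y":0,"z":-0.085,"rx":0,"ry":0,"rz":0,"claw":0.75},{"x":0,"y":0,"z":-0.085,"rx":0,"ry":0,"rz":0,"claw":0.75}]' 20
python3 -m handwheel '[{"x":0,"y":0,"z":0,"rx":0,"ry":0,"rz":0,"claw":0.5},{"x":0,"y":0,"z":0,"rx":0,"ry":0,"rz":0,"claw":0.2},{"x":0,"y":0,"z":0,"rx":0,"ry":0,"rz":0,"claw":0.2},{"x":0,"y":0,"z":0,"rx":0,"ry":0,"rz":0,"claw":0.2},{"x":0,"y":0,"z":0,"rx":0,"ry":0,"rz":0,"claw":0.2}]' 20
python3 -m handwheel '[{"x":0,"y":0,"z":0,"rx":0,"ry":0,"rz":0,"claw":0.2},{"x":0,"y":0,"z":0,"rx":0,"ry":0,"rz":0,"claw":0.2},{"x":0,"y":0,"z":0,"rx":0,"ry":0,"rz":0,"claw":0.2},{"x":0,"y":0,"z":0,"rx":0,"ry":0,"rz":0,"claw":0.2},{"x":0,"y":0,"z":0,"rx":0,"ry":0,"rz":0,"claw":0.2}]' 20
```

```text
time_s: 11.63
tcp_pos: [532.4, 68.5, 306.3]
ee_rot: [0.115, -3.136, 0.0]
force: [0.1, -0.1, 0.5]
gripper_width: 0.75
grasp_force: 0.0
time_s: 12.05
tcp_pos: [533.3, 68.7, 308.8]
ee_rot: [-0.117, 3.138, -0.0]
force: [-0.1, 0.9, 0.1]
gripper_width: 0.439
grasp_force: 0.0
time_s: 12.47
tcp_pos: [533.1, 69.2, 308.4]
ee_rot: [-0.117, 3.139, 0.002]
force: [-1.4, 4.3, 3.7]
gripper_width: 0.331
grasp_force: 20.0
```

```bash
python3 -m handwheel '[{"x":-0.0142,"y":-0.0011,"z":-0.0102,"rx":0,"ry":0,"rz":0,"claw":0.2},{"x":-0.0273,"y":-0.0021,"z":-0.0217,"rx":0,"ry":0,"rz":0,"claw":0.2},{"x":-0.0392,"y":-0.003,"z":-0.0345,"rx":0,"ry":0,"rz":0,"claw":0.2},{"x":-0.0498,"y":-0.0037,"z":-0.0485,"rx":0,"ry":0,"rz":0,"claw":0.2},{"x":-0.0588,"y":-0.0044,"z":-0.0634,"rx":0,"ry":0,"rz":0,"claw":0.2}]' 25
python3 -m handwheel '[{"x":-0.0076,"y":-0.0006,"z":-0.0158,"rx":0,"ry":0,"rz":0,"claw":0.2},{"x":-0.0136,"y":-0.001,"z":-0.0322,"rx":0,"ry":0,"rz":0,"claw":0.2},{"x":-0.0178,"y":-0.0013,"z":-0.0491,"rx":0,"ry":0,"rz":0,"claw":0.2},{"x":-0.0202,"y":-0.0015,"z":-0.0629,"rx":0,"ry":0,"rz":0,"claw":0.2},{"x":-0.0202,"y":-0.0015,"z":-0.0629,"rx":0,"ry":0,"rz":0,"claw":0.2}]' 25
python3 - <<'E'
from rig import bot
from h import *
S=bot.grab_frame("side");s=bot.read_state();k=s["tcp_pos"]+[0,0,8];print(s["tcp_pos"],s["force"],s["gripper_width"],s["grasp_force"])
print("a from tcp",np.arcsin((k[2]-168)/175))
E
```

```text
time_s: 12.88
tcp_pos: [474.0, 64.8, 244.9]
ee_rot: [-0.117, 3.138, 0.002]
force: [0.8, 6.1, 3.8]
gripper_width: 0.329
grasp_force: 25.0
time_s: 13.3
tcp_pos: [453.3, 63.2, 180.3]
ee_rot: [0.116, -3.138, -0.002]
force: [-4.0, 7.6, 6.3]
gripper_width: 0.329
grasp_force: 25.0
[453.50325431  63.24155912 181.17881743] [-4.76129498  6.56636099  6.62241102] 0.3327992411278514 25.000846087932587
a from tcp 0.12131919796540276
```

```bash
python3 -m handwheel '[{"x":-0.0005,"y":0,"z":-0.006,"rx":0,"ry":0,"rz":0,"claw":0.2},{"x":-0.001,"y":0,"z":-0.012,"rx":0,"ry":0,"rz":0,"claw":0.2},{"x":-0.0013,"y":0,"z":-0.017,"rx":0,"ry":0,"rz":0,"claw":0.2},{"x":-0.0013,"y":0,"z":-0.02,"rx":0,"ry":0,"rz":0,"claw":0.2},{"x":-0.0013,"y":0,"z":-0.02,"rx":0,"ry":0,"rz":0,"claw":0.2}]' 25
python3 -m handwheel '[{"x":0,"y":0,"z":0,"rx":0,"ry":0,"rz":0,"claw":0.2},{"x":0,"y":0,"z":0,"rx":0,"ry":0,"rz":0,"claw":0.2},{"x":0,"y":0,"z":0,"rx":0,"ry":0,"rz":0,"claw":0.2},{"x":0,"y":0,"z":0,"rx":0,"ry":0,"rz":0,"claw":0.2},{"x":0,"y":0,"z":0,"rx":0,"ry":0,"rz":0,"claw":0.2}]' 25
python3 -m handwheel '[{"x":0,"y":0,"z":0,"rx":0,"ry":0,"rz":0,"claw":0.2},{"x":0,"y":0,"z":0,"rx":0,"ry":0,"rz":0,"claw":0.2},{"x":0,"y":0,"z":0,"rx":0,"ry":0,"rz":0,"claw":0.2},{"x":0,"y":0,"z":0,"rx":0,"ry":0,"rz":0,"claw":0.2},{"x":0,"y":0,"z":0,"rx":0,"ry":0,"rz":0,"claw":0.2}]' 25
python3 - <<'E'
from rig import bot
from h import *
S=bot.grab_frame("side");s=bot.read_state();k=s["tcp_pos"]+[0,0,8]
print(s["tcp_pos"],s["force"],"a",np.arcsin((k[2]-168)/175))
p=proj(S,k)[0];m=(S["pixels"].max(2)<40).astype(np.uint8);n,l,st,c=cv2.connectedComponentsWithStats(m)
print("knob pred",p,[(st[j].tolist(),c[j].round(1).tolist()) for j in range(1,n) if st[j,4]>30 and np.hypot(*(c[j]-p))<40])
# foot/tag side check: brightness of tag end, and its corners
im=S["pixels"].astype(int);mm=((im.min(2)>150)&(im.max(2)-im.min(2)<40))[225:285,250:305].astype(np.uint8)
print(["".join(".#"[v] for v in r) for r in mm[::3]])
E
```

```text
time_s: 13.77
tcp_pos: [452.4, 63.2, 161.6]
ee_rot: [0.116, -3.138, -0.001]
force: [-4.8, 6.4, 6.1]
gripper_width: 0.329
grasp_force: 25.0
time_s: 14.18
tcp_pos: [452.4, 63.2, 162.1]
ee_rot: [0.116, -3.139, -0.001]
force: [-4.3, 5.3, 6.3]
gripper_width: 0.332
grasp_force: 25.0
time_s: 14.6
tcp_pos: [452.4, 63.2, 162.1]
ee_rot: [0.116, -3.139, -0.001]
force: [-4.2, 6.4, 6.1]
gripper_width: 0.328
grasp_force: 25.0
[452.43363283  63.16511655 162.11300533] [-5.44824223  6.04333341  6.99299031] a 0.012074609598691067
knob pred [327.50201408 268.19181183] [([318, 235, 18, 5, 32], [326.9, 236.7]), ([299, 265, 40, 9, 46], [319.3, 269.2]), ([346, 272, 11, 12, 114], [351.0, 277.6])]
['..................................##########...........', '..................................#############........', '..................................############.........', '...................................#########..........#', '..................................#########...........#', '...................................#######...........##', '...................................#####...........##..', '.................................######..........####..', '................................#####...........##.....', '##########.....................######.........##.......', '...........################..#######.........##........', '...........................###################.........', '..#.......................#####........................', '.........................#######.......................', '............#####........#####............##...........', '...........######.......#####..........................', '.............##############............................', '.......................................................', '.......................................................', '.......................................................']
```

```bash
python3 -c "
from rig import bot
print(bot.finish_job())"
```

```text
the job is handed in; nothing more can be done
None
```

I laid the tag on the die and rest, let it go with its grommet over the pin, and handed the job in with the gripper holding the lever level (about 0.99 rad, 6–7 N at the knob); the foot's clamp force was not measured directly, and no verdict came back.

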